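# Feed one detergent slab through the push slide

## Task

Take just the top slab off the stack of long (oblong) detergent slabs, not the square ones, and lay it flat and lengthwise on the feeder's deck, between the push slide and the mouth of the clear, covered hopper, and let go of it. Then push the slide's upright tab all the way in to its stop so that the slab drops into the hopper, and let the slide spring fully back out. Leave all the other slabs on their stacks and do not disturb the other things on the table.

Things in the scene. Friction and masses are not known exactly. Their poses are not given: they have to be found in the camera images.
- long_top: top slab of the stack of long slabs, the one to take: pressed cream-coloured detergent, 68 (its x) x 44 (its y) x 12 mm thick, 35 to 70 g. Origin: centre of its underside; z up. Lies loose on long_b; slabs of a stack are a few mm and a few degrees out of line. Stack of 4, top face 58 mm above the table
- long_b: long slab just under the top one, same size, origin at the centre of its underside; must stay on the stack
- long_c: third long slab from the top, same size and origin; must stay
- long_d: lowest long slab, same size and origin; lies on a fixed black stand 86 x 62 x 10 mm high; must stay
- square_top: top of the stack of 3 square slabs: cream-coloured, 44 x 44 x 12 mm, origin at the centre of its underside; not wanted, must stay. This stack lies on a like fixed black stand; the two stands may have changed places
- square_b: middle square slab, same size and origin; must stay
- square_c: lowest square slab, same size and origin; must stay
- feeder: slab feeder fixed to the table, grey, clear hopper at its far end. Origin on the table under the slide's nose (slide out); x = direction in which slide and slab travel, away from the robot; z up. In this frame: deck 78 mm above the table, x -60 to 96 mm, 100 mm wide, sides open; a slab is laid long side along x, centred on y = 0, between x = 0 (nose) and 84 mm (mouth)
- push_slide (a joint): travel of the push slide along the feeder's x, m: 0 = out (spring-held rest), 0.099 = fully in at a hard stop. Pushing it takes about 4 N at first and 10 N at the end; it springs back when let go. The slab falls into the hopper only at about the end of the stroke. Its steel tongue is 40 mm wide, top 14 mm above the deck
- push_tab (a point): centre of the near (robot-side) face of the slide's upright steel push tab, the face that is pushed; moves with the slide. The tab is 60 mm wide, 8 mm thick, 50 mm high, its top 51 mm above the deck, this point 26 mm above the deck. Axes as the feeder's
- deck_spot (a point): point on the deck's surface where the centre of the slab's underside belongs: 43 mm ahead of the slide's nose. Axes as the feeder's. Two steel guides 16 mm high, narrowing from about 74 to 56 mm apart, stand 18 to 42 mm beyond this point; then comes the mouth, 52 mm wide and 18 mm high (one slab passes, two do not)
- hopper_floor (a point): centre of the hopper's inner floor, 8 mm above the table. In the feeder's frame the hopper spans x 96 mm (end of the deck) to 186 mm, 90 mm wide inside; it is closed above by a clear fixed cover, top 100 mm above the table, and can be entered only through the mouth (grey bar over it, 106 mm above the table)
- cup: white plastic measuring cup, 70 mm across, 75 mm high, origin at its base; bystander
- bottle_a: white detergent bottle, 72 mm across, 200 mm high, origin at its base; bystander
- bottle_b: grey plastic jar, 66 mm across, 160 mm high, origin at its base; bystander
- brush: hand brush lying on the table to the left of the feeder; bystander
- lint_screen: grey framed lint screen lying flat, 120 x 150 x 12 mm, origin at the centre of its underside; bystander
Mind the look-alikes: they are no part of the job. Leave any turquoise or yellow look-alike of the long_top alone.

How it is judged:
On the way, in this order (a step that is already met when the one before it is completed fails the run):
1. the top long slab lies flat and released on the feeder's deck, lengthwise between slide and mouth, the slide out (x of long_top in the frame of feeder between 0.025 and 0.062 m and y of long_top in the frame of feeder between -0.018 and 0.018 m and z of long_top in the frame of feeder between 0.073 and 0.084 m and angle between the x axis of long_top and the x axis of feeder, either way round below 0.3 rad and angle between long_top's own z axis and vertical below 0.1 rad and value of joint push_slide below 0.006 m and linear speed of long_top below 0.02 m/s and contact force between the fingers and long_top below 0.1 N), for 0.2 s.
2. the push slide is pressed fully in (within 4 mm of its stop) (value of joint push_slide above 0.095 m), for 0.05 s.
3. the slab lies in the hopper and the slide has sprung back out (x of long_top in the frame of feeder between 0.098 and 0.186 m and y of long_top in the frame of feeder between -0.045 and 0.045 m and z of long_top in the frame of feeder between 0 and 0.062 m and value of joint push_slide below 0.006 m), for 0.2 s.
At the end, for the whole second after the job is handed in: The slab that was on top of the long stack lies at rest inside the hopper (its underside's centre within the hopper's walls and below 62 mm above the table), not held; the slide is back out within 6 mm; all other slabs are within 20 mm of where they were on their stacks (all of step 3 and linear speed of long_top below 0.02 m/s and contact force between the fingers and long_top below 0.1 N and distance of each of long_b, long_c, long_d, square_top, square_b, square_c from where it was at the start of the episode below 0.02 m); the robot touches nothing.
It fails at once if another slab is moved more than 20 mm (distance of any of long_b, long_c, long_d, square_top, square_b, square_c from where it was at the start of the episode above 0.02 m).
It fails at once if a bystander (cup, bottle, jar, brush, lint screen) is moved more than 30 to 40 mm (distance of any of cup, bottle_a, bottle_b from where it was at the start of the episode above 0.03 m or distance of any of brush, lint_screen from where it was at the start of the episode above 0.04 m).
It also fails if it takes over 54 s, if anything falls off the work surface, if the arm or the gripper's body presses on something with over 40 N, if the wrist force passes 120 N, or if a joint passes its speed limit or range.

## Robot

A 6-joint arm with a two-finger parallel gripper is mounted at the origin on the work surface. World frame = base frame: x ahead of the robot, y to its left, z up, the work surface at z = 0. Lengths are in m, angles in rad, forces in N, time in s.
With the tool pointing down it reaches from about 0.425 to 1.125 m from the base axis. Payload 14.9 kg.
Tool frame: the origin (TCP) lies midway between the tips of the shut fingers; the grasp point (between the pads) lies 19 mm behind it; z points along the fingers, y is the line along which they close (so a half turn about z gives the same grasp; the last joint's range is limited). The gripper opens to 91 mm and grips with 3 to 60 N. Pads are 32 mm wide; open, the fingers measure 118 mm over their backs; the gripper's body (76 mm by 178 mm) begins 60 mm behind the grasp point.
Start: joints at [1.166, 0.379, 1.734, -0, 1.028, -0.033], TCP at [0.254, 0.652, 0.194] pointing down, gripper open.
Joint ranges: [-2.77, 2.77], [-0.74, 2.19], [0, 2.66], [-1.06, 4.2], [0.31, 2.87], [-3.08, 3.08]. Speed limits (rad/s): [1.89, 1.89, 2.39, 3.14, 3.14, 3.14].

## Interface

Orientations are given as a unit quaternion [w, x, y, z].
In Python, from rig import arm gives the robot as it stands.
- The arm moves only by the tool servo_tool, never from a script. Its arguments are lists of equal length, an entry for each row: "claw": the opening, from -1 (shut) to 1 (fully open); "delta_pos": the shift along the tool's x, y, z each as a share of 0.25 m, from -1 to 1, a list of three; "angular": the turn, a rotation vector about the tool's x, y, z each as a share of 60 degrees, from -1 to 1, a list of three. A call has exactly 10 rows; each row is the pose to reach, as a shift and turn from the pose commanded when the call began, along the tool's axes at that moment; what a row does not reach only later rows make up. A row lasts 1/10 s, in which the tool goes at most 50 mm and 8.59 degrees, less where a joint would pass 70% of its speed; a pose out of reach is approached as far as the arm can. A call with a number of a shift or a turn outside -1 to 1 is refused whole. A call with a gripper value outside its range is refused whole. The fingers move at their own pace and stop on an object; the grip force is fixed at half the most. Time passes only in rows, so rows that repeat a pose let the fingers close, or fill a call up. It gives the time, the measured TCP pose, the force, the opening and the grip force at its end, in the units of the state.
- arm.observe(): the state, without advancing time (a new reading comes with each control period).
- arm.get_image(name): name is "scene" or "side" or "wrist"; returns (picture, depth): 400x640x3 uint8, blue, green, red; 400x640 float32, m along the optical axis (not along the pixel's ray), 0 where there is no reading.
- arm.get_calibration(name): a dict with "fx", "fy", "cx", "cy" (pixels), "k1" (the pictures are not rectified: a ray, as slopes to the right and down, at radius r is drawn at 1 + k1 r^2 times it, then the intrinsics apply), "R" (3x3) and "t" (3): a world point X has camera coordinates R X + t; the wrist camera has in their place "mount" (4x4, takes a point from camera to tool coordinates, whose origin is the TCP and whose axes are the flange's). Camera axes: x right, y down, z forward; pixel columns grow to the right and rows downward; lengths in m; the calibration is good to about 2 mm. A picture is of the moment at which its call begins: read the wrist's pose just before it. get_calibration takes no time and is no camera call.
- arm.job_done(): hands the job in; it is judged then, once.
Trained networks look in the newest picture that a camera, given by its name, has taken for a name from the list of things; names that differ only in an ending like _2 or _b are one class to them, and where a whole thing is asked for, a point or a joint stands for the part that bears it (a point fixed in the world has none). Each returns a list of dicts, best first, with "conf" (0 to 1); they miss things now and then, are a little off and sometimes report something else, mostly with a low value. They report only what shows in the picture. A call takes as long as a camera call. They do not tell look-alikes from the thing itself.
- arm.outline_of(camera, thing): "pixels" (400x640 bool, what is visible of it).
- arm.mark_of(camera, thing): "position" ([x, y, z] in m, in the coordinates of the camera as it stood for that picture, good to about 4 mm: a listed point, or the origin of a listed thing).
The state is a dict: "clock": time; "joint_positions": joint angles; "dq": joint speeds; "effort": joint torques, N m; "eef_pos": TCP position; "ee_rot": TCP orientation; "force": force on the tool from outside, world axes, zero at the start; "moment": the same for the moment, N m; "gripper_width": finger opening in m; "finger_force": force on a finger pad.
Only numpy, scipy, OpenCV 4.12 (cv2) and the standard library are available. Lean on these libraries where they do the work, as an engineer would, in place of code of your own. Each camera call takes 0.05 s, during which the arm holds its last target. There are 200 camera calls.

## Working session

There is one attempt and no reset: what is moved stays moved. The work goes in short steps, Python scripts to look and compute and a tool call to move; the robot and the scene stay as the last step left them, time stands still between calls to the robot, and variables do not carry over. Pictures are saved under pics/ and viewed, at most 10 in all, crops included, and the job is handed in when it is done.

Besides the shell and the picture viewer there is one more tool, called as a command line: name --argument value ..., lists and objects as JSON in quotes. servo_tool: Moves the arm, as the interface text tells. Its arguments: {"type":"object","properties":{"claw":{"type":"array","items":{"type":"number"}},"delta_pos":{"type":"array","items":{"type":"array","items":{"type":"number"}}},"angular":{"type":"array","items":{"type":"array","items":{"type":"number"}}}},"required":["claw","delta_pos","angular"]}

```bash
mkdir -p pics
cat > h.py <<'E'
import numpy as np, cv2
from rig import arm
from scipy.spatial.transform import Rotation as Ro
def rot(q): return Ro.from_quat([q[1],q[2],q[3],q[0]]).as_matrix()
def cam(name,st=None):
    c=arm.get_calibration(name)
    if name=='wrist':
        T=np.eye(4);T[:3,:3]=rot(st['ee_rot']);T[:3,3]=st['eef_pos'];T=T@np.array(c['mount'])
    else:
        R=np.array(c['R']);T=np.eye(4);T[:3,:3]=R.T;T[:3,3]=-R.T@np.array(c['t'])
    return c,T
def rays(c,uv):
    p=(np.array(uv,float).reshape(-1,2)-[c['cx'],c['cy']])/[c['fx'],c['fy']]
    q=p.copy()
    for _ in range(20): q=p/(1+c['k1']*(q**2).sum(1,keepdims=True))
    return np.c_[q,np.ones(len(q))]
def world(c,T,uv,d): return (rays(c,uv)*np.array(d).reshape(-1,1))@T[:3,:3].T+T[:3,3]
def onplane(c,T,uv,z):
    r=rays(c,uv)@T[:3,:3].T; return T[:3,3]+r*((z-T[2,3])/r[:,2:])
def proj(c,T,X):
    p=(np.array(X).reshape(-1,3)-T[:3,3])@T[:3,:3]; s=p[:,:2]/p[:,2:]
    s=s*(1+c['k1']*(s**2).sum(1,keepdims=True)); return s*[c['fx'],c['fy']]+[c['cx'],c['cy']]
E
python3 - <<'E'
from h import *
np.set_printoptions(precision=4,suppress=True)
print(arm.observe())
for n in ['scene','side']:
    im,d=arm.get_image(n); cv2.imwrite(f'pics/{n}0.png',im); np.save(f'pics/{n}0.npy',d)
    c,T=cam(n); print(n,c['fx'],T[:3,3])
    for t in ['long_top','square_top','deck_spot','push_tab','feeder','hopper_floor','cup','bottle_a','bottle_b','brush','lint_screen']:
        for m in arm.mark_of(n,t)[:4]:
            P=T[:3,:3]@np.array(m['position'])+T[:3,3]; print(t,round(m['conf'],2),P,proj(c,T,P)[0].round())
E
```

```text
{'clock': 0.0, 'joint_positions': array([ 1.1657,  0.3794,  1.7348, -0.    ,  1.0285, -0.0333]), 'dq': array([-0.0003, -0.0005, -0.0006, -0.0005, -0.0016, -0.0013]), 'effort': array([ -0.0044, -76.3694, -43.4374,   0.0649,   0.0422,  -0.0001]), 'eef_pos': array([0.2542, 0.6518, 0.193 ]), 'ee_rot': array([-0.0001,  0.1848,  0.9828, -0.0005]), 'force': array([ 0.2173, -0.0653,  0.067 ]), 'moment': array([-0.0244, -0.0578, -0.0217]), 'finger_force': 0.0, 'gripper_width': 0.09114255454687341}
scene 392.78954464486 [1.3878 0.0738 0.6256]
long_top 0.83 [ 0.4585 -0.1428  0.047 ] [262. 193.]
long_top 0.72 [ 0.4274  0.3896 -0.0021] [448. 211.]
long_top 0.57 [ 0.4896 -0.0374 -0.0014] [298. 215.]
long_top 0.56 [ 0.3428 -0.0745  0.0036] [292. 187.]
square_top 0.57 [ 0.4688 -0.334   0.0365] [195. 195.]
deck_spot 0.84 [0.5776 0.1606 0.0753] [373. 214.]
push_tab 0.76 [0.4973 0.177  0.1008] [379. 189.]
feeder 0.85 [0.5397 0.1632 0.0026] [371. 228.]
cup 0.65 [ 0.6864 -0.1745 -0.0009] [232. 259.]
bottle_a 0.98 [ 0.7939 -0.0504 -0.0008] [276. 295.]
bottle_a 0.42 [0.5787 0.1619 0.0737] [374. 215.]
bottl
[... 404 characters left out ...]
deck_spot 0.97 [0.579  0.1587 0.0794] [305. 193.]
deck_spot 0.61 [ 0.4608 -0.1422  0.0495] [292. 264.]
deck_spot 0.34 [ 0.7956 -0.0563  0.0001] [386. 237.]
push_tab 0.57 [0.4259 0.3872 0.0016] [252. 184.]
push_tab 0.51 [ 0.4545 -0.1418  0.0373] [290. 268.]
feeder 0.67 [0.5373 0.1672 0.0036] [293. 211.]
cup 0.82 [ 0.6889 -0.1719 -0.0019] [368. 268.]
cup 0.39 [ 0.4648 -0.3319  0.0115] [311. 323.]
bottle_a 0.92 [ 0.7955 -0.0565  0.0028] [386. 237.]
bottle_a 0.61 [0.5948 0.4713 0.0018] [289. 166.]
bottle_b 0.92 [ 0.7955 -0.0565  0.0028] [386. 237.]
bottle_b 0.61 [0.5948 0.4713 0.0018] [289. 166.]
brush 0.83 [0.424  0.3868 0.0006] [252. 184.]
lint_screen 0.69 [ 0.6876 -0.3838  0.0016] [397. 321.]
```

View pics/side0.png

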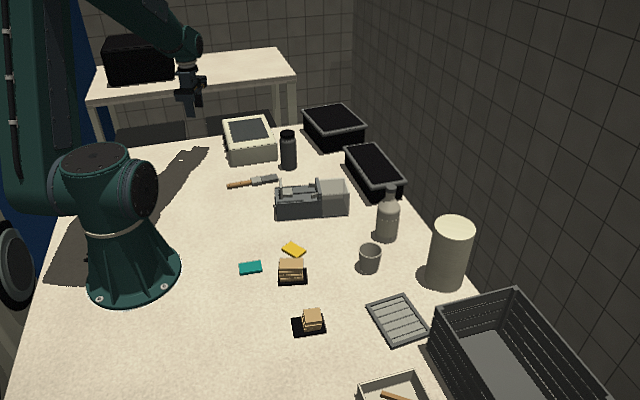

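Run:
```python
from h import *
a=cv2.imread('pics/scene0.png'); b=cv2.imread('pics/side0.png')
A=cv2.resize(a[150:300,200:460],None,fx=3,fy=3)[:300*1]
x=cv2.resize(a[140:240,230:430],(800,400)); y=cv2.resize(b[225:345,235:355],(200,200))
cv2.imwrite('pics/crop1.png',np.vstack([x,np.hstack([y,cv2.resize(b[240:290,260:330],(280,200)),cv2.resize(b[160:230,245:357],(320,200))])]))
```

```text
(no output)
```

View pics/crop1.png

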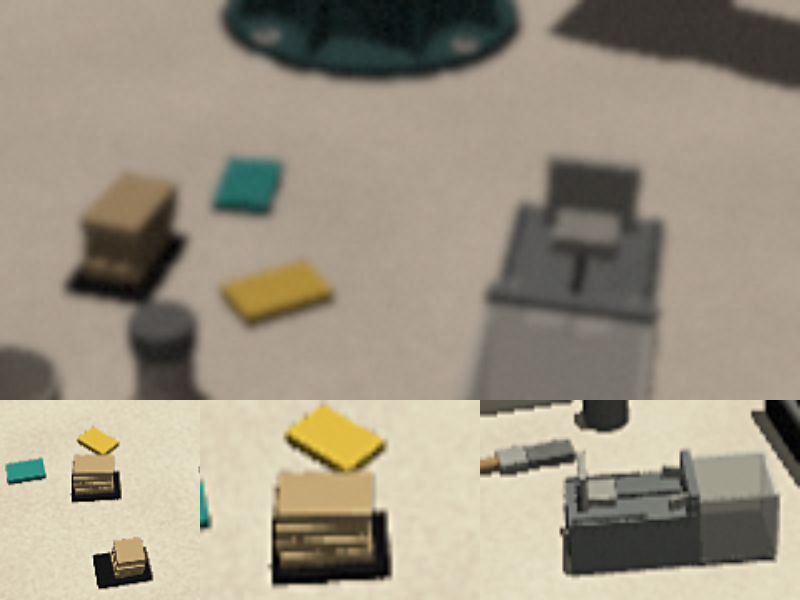

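The candidates in the side picture are the cream oblong stack at (291,266), the cream square stack at (313,318), the yellow slab at (293,250) and the turquoise one at (250,267). The stack at (291,266) is the right one: it's cream, oblong and four high on a black stand, and the enlarged crop confirms this. Next I'll bring the wrist camera over the feeder and then the stack.

```bash
cat >> h.py <<'E'
def go(p,yaw,st=None):
    """yaw: world angle of tool y axis (mod pi); prints shares from the present measured pose"""
    st=st or arm.observe(); R=rot(st['ee_rot'])
    best=None
    for y in (yaw,yaw+np.pi):
        ty=np.array([np.cos(y),np.sin(y),0]);tz=np.array([0,0,-1.]);G=np.c_[np.cross(ty,tz),ty,tz]
        v=Ro.from_matrix(R.T@G).as_rotvec()
        if best is None or np.linalg.norm(v)<np.linalg.norm(best): best=v
    print('pos',(R.T@(np.array(p)-st['eef_pos'])/.25).round(4),'ang',(best/np.radians(60)).round(4),'j6',st['joint_positions'][5].round(3))
E
python3 - <<'E'
from h import *
print(np.array(arm.get_calibration('wrist')['mount']).round(3))
go([.5,.4,.38],np.pi/2); go([.54,.19,.38],np.pi/2)
E
```

```text
[[-0.    -0.955 -0.296  0.085]
 [ 1.    -0.001  0.001 -0.   ]
 [-0.001 -0.296  0.955 -0.191]
 [ 0.     0.     0.     1.   ]]
pos [-1.2821 -0.5827 -0.7456] ang [-0.     -0.     -0.3551] j6 -0.033
pos [-1.7363 -1.3072 -0.7455] ang [-0.     -0.     -0.3551] j6 -0.033
```

servo_tool --claw '[1,1,1,1,1,1,1,1,1,1]' --delta_pos '[[0,0,-0.2],[-0.1,-0.05,-0.4],[-0.25,-0.15,-0.55],[-0.4,-0.25,-0.7],[-0.55,-0.35,-0.75],[-0.7,-0.45,-0.75],[-0.8,-0.5,-0.75],[-0.9,-0.55,-0.75],[-0.9,-0.55,-0.75],[-0.9,-0.55,-0.75]]' --angular '[[0,0,0],[0,0,-0.1],[0,0,-0.2],[0,0,-0.3],[0,0,-0.355],[0,0,-0.355],[0,0,-0.355],[0,0,-0.355],[0,0,-0.355],[0,0,-0.355]]'

```text
clock: 2.2
eef_pos: [0.4142, 0.4421, 0.3812]
ee_rot: [0.0, 0.001, 1.0, 0.0]
force: [0.1, 0.3, 0.3]
gripper_width: 0.0912
finger_force: 0.0
```

Run:
```python
from h import *
s=arm.observe();print(s['eef_pos'])
go([.52,.19,.37],np.pi/2)
```

```text
[0.41419812 0.4421043  0.38123563]
pos [-0.4245 -1.0079  0.0447] ang [ 0.0002  0.     -0.0012] j6 -0.79
```

servo_tool --claw '[1,1,1,1,1,1,1,1,1,1]' --delta_pos '[[-0.1,-0.15,0],[-0.2,-0.3,0],[-0.3,-0.45,0],[-0.4,-0.6,0],[-0.42,-0.75,0],[-0.42,-0.9,0.04],[-0.42,-1,0.04],[-0.42,-1,0.04],[-0.42,-1,0.04],[-0.42,-1,0.04]]' --angular '[[0,0,0],[0,0,0],[0,0,0],[0,0,0],[0,0,0],[0,0,0],[0,0,0],[0,0,0],[0,0,0],[0,0,0]]'

```text
clock: 3.2
eef_pos: [0.5189, 0.1936, 0.3712]
ee_rot: [0.0, -0.001, 1.0, 0.0]
force: [0.8, 0.1, -0.3]
gripper_width: 0.0913
finger_force: 0.0
```

Run:
```python
from h import *
np.set_printoptions(precision=4,suppress=True)
s=arm.observe();im,d=arm.get_image('wrist');cv2.imwrite('pics/w1.png',im);np.savez('pics/w1.npz',d=d,p=s['eef_pos'],q=s['ee_rot'])
c,T=cam('wrist',s);print(s['eef_pos'],c['fx'])
for t in ['deck_spot','push_tab','feeder','hopper_floor']:
    for m in arm.mark_of('wrist',t)[:2]:
        P=T[:3,:3]@np.array(m['position'])+T[:3,3]; print(t,round(m['conf'],2),P,proj(c,T,P)[0].round())
go([.43,-.1,.33],np.pi/2)
```

```text
[0.5189 0.1936 0.3712] 325.6124389500841
deck_spot 0.6 [0.5805 0.1615 0.0781] [298. 196.]
push_tab 0.65 [0.4988 0.1746 0.1056] [305. 145.]
feeder 0.74 [ 0.5332  0.1659 -0.0034] [303. 156.]
hopper_floor 0.6 [ 0.4532 -0.147   0.022 ] [104. 108.]
hopper_floor 0.48 [0.4956 0.1719 0.1064] [303. 143.]
pos [ 0.3565 -1.1716  0.1644] ang [-0.     -0.0001  0.0008] j6 -1.258
```

View pics/w1.png

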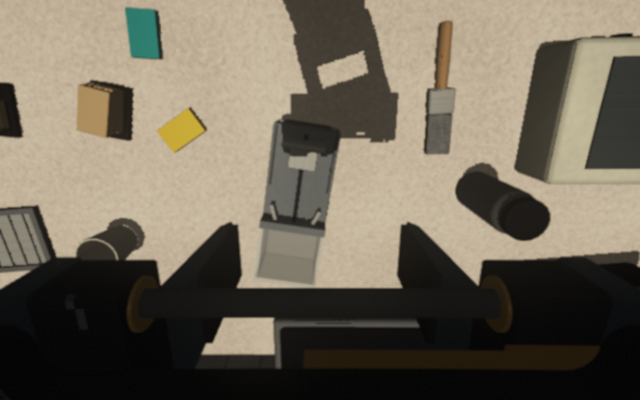

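The wrist view shows the feeder from the tab at (305,135) to the hopper at (290,255), the long stack at (97,110), yellow at (182,130) and turquoise at (143,33). I'll fit the planes from depth.

```bash
cat >> h.py <<'E'
def cloud(c,T,d):
    v,u=np.mgrid[0:400,0:640]; uv=np.c_[u.ravel(),v.ravel()]
    P=world(c,T,uv,d.ravel()); P[d.ravel()<=0]=np.nan; return P.reshape(400,640,3)
def rect(P,m,zlo,zhi):
    m=m&(P[...,2]>zlo)&(P[...,2]<zhi); m=cv2.morphologyEx(m.astype(np.uint8),cv2.MORPH_OPEN,np.ones((3,3)))>0
    Q=P[m]; r=cv2.minAreaRect((Q[:,:2]*1000).astype(np.float32)); print(len(Q),'z med',np.median(Q[:,2]).round(4),'rect',r); return Q
def box(P,x0,x1,y0,y1): return (P[...,0]>x0)&(P[...,0]<x1)&(P[...,1]>y0)&(P[...,1]<y1)
E
python3 - <<'E'
from h import *
np.set_printoptions(precision=4,suppress=True)
f=np.load('pics/w1.npz');s={'eef_pos':f['p'],'ee_rot':f['q']}
c,T=cam('wrist',s)
for nm,C,TT,d in [('w',c,T,f['d'])]+[(n,*cam(n),np.load(f'pics/{n}0.npy')) for n in ['scene','side']]:
    P=cloud(C,TT,d); print(nm)
    for b,z in [((.42,.66,.07,.25),(.068,.088)),((.42,.66,.07,.25),(.11,.14)),((.6,.8,.05,.25),(.1,.115)),((.40,.52,-.22,-.07),(.05,.07))]:
        m=box(P,*b); h=np.histogram(P[m][:,2],bins=np.arange(0,.15,.01))[0]; print(h)
        try: rect(P,m,*z)
        except Exception as e: print('none')
E
```

```text
w
[4836    2   20   23   34  125   62 4677  571 1042 1412   41  250   52]
5206 z med 0.0786 rect ((551.4493408203125, 164.8394775390625), (101.18479919433594, 151.86968994140625), 81.21240234375)
[4836    2   20   23   34  125   62 4677  571 1042 1412   41  250   52]
341 z med 0.1289 rect ((498.2713317871094, 173.761962890625), (59.69271469116211, 8.579822540283203), 81.22111511230469)
[2885    0    0    0    0    0    0  720  121 1114 3034    0    0    0]
1509 z med 0.1014 rect ((670.9124755859375, 145.70907592773438), (100.81696319580078, 107.15782928466797), 80.67991638183594)
[2521  388  137  150  229 1549   32    0    0    0    0    0    0    0]
1573 z med 0.058 rect ((456.3306579589844, -141.9055938720703), (46.15410232543945, 69.2051773071289), 75.56682586669922)
scene
[1036    0    0    0    0    0    0  443  208  238  560   78   95   11]
622 z med 0.0792 rect ((528.0664672851562, 168.24871826171875), (97.63206481933594, 102.17791748046875), 81.32546997070312)
[1036    0    0    0    0    0    0  443  208  238  560   78   95   11]
181 z med 0.1221 rect ((501.13055419921875, 1
[... 480 characters left out ...]
3 138 596 158 206 116   9  27   1]
683 z med 0.0772 rect ((569.9373779296875, 159.3336181640625), (106.9557876586914, 188.12586975097656), 81.05345916748047)
[408 136 128 121 136 143 138 596 158 206 116   9  27   1]
24 z med 0.1256 rect ((498.3785095214844, 169.00775146484375), (56.801902770996094, 7.917827129364014), 81.00144958496094)
[330  72  79  76  83  82  82 150  92 397 210   0   0   0]
66 z med 0.1047 rect ((625.7716064453125, 151.21058654785156), (103.34716796875, 12.951738357543945), 80.76480865478516)
[633 146  66  74  74 203  94   0   0   0   0   0   0   0]
289 z med 0.0592 rect ((456.6859130859375, -143.62423706054688), (48.604087829589844, 66.59806823730469), 76.09740447998047)
```

Depth from the wrist, scene and side cameras agrees:

| Item | Position / height | Heading |
|---|---|---|
| Slab top centre | (0.4565, -0.142), z 0.058 | slab x at -14.4° |
| Feeder origin | about (0.534, 0.1675) | -8.8° |
| Deck | z 0.0785 | – |

I'll move over the stack now.

servo_tool --claw '[1,1,1,1,1,1,1,1,1,1]' --delta_pos '[[0.05,-0.15,0],[0.1,-0.3,0],[0.15,-0.45,0],[0.2,-0.6,0],[0.25,-0.75,0.1],[0.25,-0.9,0.2],[0.25,-1,0.3],[0.25,-1,0.4],[0.25,-1,0.48],[0.25,-1,0.48]]' --angular '[[0,0,0.05],[0,0,0.1],[0,0,0.15],[0,0,0.2],[0,0,0.24],[0,0,0.24],[0,0,0.24],[0,0,0.24],[0,0,0.24],[0,0,0.24]]'

```text
clock: 4.45
eef_pos: [0.4551, -0.0575, 0.2489]
ee_rot: [-0.002, 0.125, 0.992, 0.0]
force: [-0.5, -0.7, 0.0]
gripper_width: 0.0914
finger_force: 0.0
```

Run:
```python
from h import *
s=arm.observe();im,d=arm.get_image('wrist');cv2.imwrite('pics/w2.png',im)
c,T=cam('wrist',s);print(s['eef_pos'])
P=cloud(c,T,d);m=box(P,.40,.52,-.22,-.07)
Q=rect(P,m,.05,.07);rect(P,m,.0545,.0625)
go([.4565,-.142,.11],np.radians(75.6));go([.4565,-.142,.049],np.radians(75.6))
```

```text
[ 0.45510518 -0.05745655  0.24892058]
2063 z med 0.0583 rect ((456.76629638671875, -142.8922576904297), (45.301612854003906, 68.48395538330078), 75.26715850830078)
1997 z med 0.0584 rect ((456.94219970703125, -142.97796630859375), (45.3434944152832, 67.95658111572266), 75.46987915039062)
pos [-0.0872 -0.327   0.5622] ang [-0.0001 -0.002   0.0001] j6 -1.496
pos [-0.0877 -0.3269  0.8062] ang [-0.0001 -0.002   0.0001] j6 -1.496
```

View pics/w2.png

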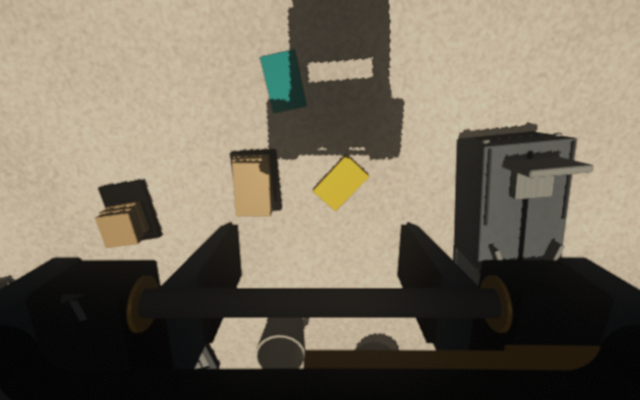

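The top slab is at (252,187), and its fit holds at this second wrist position. I'll go down over it.

servo_tool --claw '[1,1,1,1,1,1,1,1,1,1]' --delta_pos '[[-0.04,-0.12,0.05],[-0.09,-0.24,0.15],[-0.09,-0.33,0.3],[-0.09,-0.33,0.42],[-0.09,-0.33,0.54],[-0.09,-0.33,0.62],[-0.09,-0.33,0.7],[-0.09,-0.33,0.76],[-0.09,-0.33,0.8],[-0.09,-0.33,0.8]]' --angular '[[0,0,0],[0,0,0],[0,0,0],[0,0,0],[0,0,0],[0,0,0],[0,0,0],[0,0,0],[0,0,0],[0,0,0]]'

```text
clock: 5.5
eef_pos: [0.458, -0.1431, 0.051]
ee_rot: [-0.0, 0.125, 0.992, 0.0]
force: [-0.2, -0.2, -0.5]
gripper_width: 0.0911
finger_force: 0.0
```

servo_tool --claw '[0,-1,-1,-1,-1,-1,-1,-1,-1,-1]' --delta_pos '[[0,0,0],[0,0,0],[0,0,0],[0,0,0],[0,0,0],[0,0,0],[0,0,0],[0,0,0],[0,0,0],[0,0,0]]' --angular '[[0,0,0],[0,0,0],[0,0,0],[0,0,0],[0,0,0],[0,0,0],[0,0,0],[0,0,0],[0,0,0],[0,0,0]]'

```text
clock: 6.5
eef_pos: [0.4577, -0.1432, 0.0511]
ee_rot: [-0.0, 0.125, 0.992, 0.0]
force: [-0.7, -0.3, 0.9]
gripper_width: 0.0141
finger_force: 0.0
```

Run:
```python
from h import *
s=arm.observe();im,d=arm.get_image('wrist');c,T=cam('wrist',s);print(s['eef_pos'],s['gripper_width'],s['finger_force'])
im2,d2=arm.get_image('side')
P=cloud(*cam('side'),d2);print(np.histogram(P[box(P,.40,.52,-.22,-.07)][:,2],bins=np.arange(0,.15,.01))[0])
cv2.imwrite('pics/g1.png',np.vstack([im,cv2.resize(im2[220:320,230:390],(640,400))])[150:750])
```

```text
[ 0.4577339  -0.1431772   0.05111474] 0.014111381648004339 0.0
[622 148  64  74  73 169  65  15  28   2   0   0   0   0]
```

View pics/g1.png

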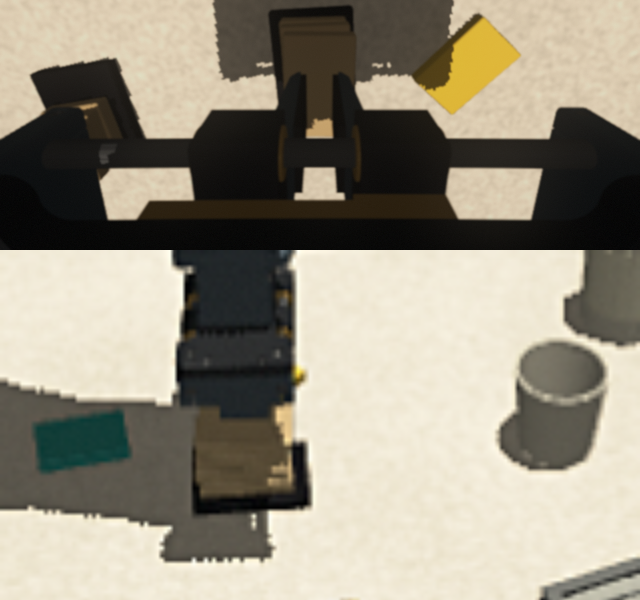

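Run:
```python
from h import *
s=arm.observe();im,d=arm.get_image('wrist');c,T=cam('wrist',s);R=rot(s['ee_rot'])
P=cloud(c,T,d);L=(P-s['eef_pos'])@R  # tool coords
print('top slab');rect(P,box(P,.40,.52,-.20,-.09),.054,.0625)
for u in (290,300,340,350):
    print(u,[(v,d[v,u].round(3),*(L[v,u]*1000).round(0)) for v in range(205,330,10)])
print(s['gripper_width'])
f=np.nonzero((np.abs(L[...,0])<.02)&(L[...,2]>-.06)&(np.abs(L[...,1])<.06)&(L[...,2]<-.0))
import collections
print(np.histogram(L[f][:,2]*1000,bins=range(-60,1,5)))
```

```text
top slab
4129 z med 0.0583 rect ((456.2495422363281, -142.72781372070312), (44.04825210571289, 68.08930969238281), 75.28681182861328)
290 [(205, np.float32(0.195), np.float64(23.0), np.float64(-17.0), np.float64(-7.0)), (215, np.float32(0.196), np.float64(17.0), np.float64(-17.0), np.float64(-7.0)), (225, np.float32(0.197), np.float64(11.0), np.float64(-18.0), np.float64(-8.0)), (235, np.float32(0.199), np.float64(4.0), np.float64(-18.0), np.float64(-8.0)), (245, np.float32(0.203), np.float64(-3.0), np.float64(-18.0), np.float64(-6.0)), (255, np.float32(0.144), np.float64(18.0), np.float64(-13.0), np.float64(-61.0)), (265, np.float32(0.094), np.float64(38.0), np.float64(-8.0), np.float64(-107.0)), (275, np.float32(0.087), np.float64(39.0), np.float64(-8.0), np.float64(-114.0)), (285, np.float32(0.084), np.float64(38.0), np.float64(-8.0), np.float64(-118.0)), (295, np.float32(0.079), np.float64(39.0), np.float64(-7.0), np.float64(-123.0)), (305, np.float32(0.081), np.float64(35.0), np.float64(-7.0), np.float64(-122.0)), (315, np.float32(0.081), np.float64(33.0), np.float64(-7.0), np.f
[... 2749 characters left out ...]
oat64(9.0), np.float64(-107.0)), (275, np.float32(0.089), np.float64(38.0), np.float64(8.0), np.float64(-113.0)), (285, np.float32(0.084), np.float64(38.0), np.float64(8.0), np.float64(-118.0)), (295, np.float32(0.08), np.float64(38.0), np.float64(8.0), np.float64(-122.0)), (305, np.float32(0.08), np.float64(36.0), np.float64(8.0), np.float64(-123.0)), (315, np.float32(0.081), np.float64(33.0), np.float64(8.0), np.float64(-123.0)), (325, np.float32(0.081), np.float64(30.0), np.float64(8.0), np.float64(-123.0))]
0.006378238578208419
(array([ 256,  274,  201,  164,  158,  132,  110,  112,    2,    0, 2033,
          0]), array([-60, -55, -50, -45, -40, -35, -30, -25, -20, -15, -10,  -5,   0]))
```

The fingers shut about 14 mm above the slab, because the real fingertips end some 20 mm behind the stated TCP. The slab hasn't moved. I'll open again and measure the tips with the fingers open.

servo_tool --claw '[1,1,1,1,1,1,1,1,1,1]' --delta_pos '[[0,0,0],[0,0,0],[0,0,0],[0,0,0],[0,0,0],[0,0,0],[0,0,0],[0,0,0],[0,0,0],[0,0,0]]' --angular '[[0,0,0],[0,0,0],[0,0,0],[0,0,0],[0,0,0],[0,0,0],[0,0,0],[0,0,0],[0,0,0],[0,0,0]]'

```text
clock: 7.65
eef_pos: [0.4577, -0.1432, 0.0511]
ee_rot: [0.0, 0.125, 0.992, -0.0]
force: [-0.1, 0.4, 0.6]
gripper_width: 0.0789
finger_force: 0.0
```

Run:
```python
from h import *
np.set_printoptions(precision=1,suppress=True)
s=arm.observe();im,d=arm.get_image('wrist');c,T=cam('wrist',s);R=rot(s['ee_rot']);print(s['gripper_width'],s['eef_pos'])
P=cloud(c,T,d);L=(P-s['eef_pos'])@R*1000
for sgn in (-1,1):
    y=L[...,1]*sgn
    m=(y>25)&(y<75)&(L[...,2]>-60)&(P[...,2]>.064)&(abs(L[...,0])<25)
    Q=L[m]; print(len(Q),'y range of lowest',np.percentile(Q[:,2],[90,98,100]),Q[Q[:,2]>np.percentile(Q[:,2],98)][:12])
rect(P,box(P,.40,.52,-.20,-.09),.054,.0625)
```

```text
0.07891496857234928 [ 0.5 -0.1  0.1]
1572 y range of lowest [-25.6 -21.7 -20.1] [[ 17.9 -44.2 -21.1]
 [ 17.7 -43.8 -20.7]
 [ 17.9 -43.1 -21.1]
 [ 16.8 -43.4 -20.1]
 [ 16.6 -43.2 -20.9]
 [ 16.1 -43.2 -21.3]
 [ 16.1 -42.6 -21.3]
 [ 16.  -42.1 -21.1]
 [ 13.9 -40.2 -20.3]
 [ 13.5 -40.1 -20.9]
 [ 12.8 -40.2 -20.7]
 [ 12.7 -40.  -21.7]]
1576 y range of lowest [-25.9 -21.7 -19.1] [[ 17.9  43.  -21.2]
 [ 17.8  44.2 -21.1]
 [ 17.2  43.1 -21. ]
 [ 17.4  44.1 -21.7]
 [ 17.3  45.8 -21.5]
 [ 16.3  43.3 -20.3]
 [ 16.1  40.3 -21.4]
 [ 16.2  40.8 -21.5]
 [ 15.9  41.6 -20.8]
 [ 16.   43.2 -21. ]
 [ 13.9  40.1 -20.5]
 [ 13.4  40.1 -20.7]]
7285 z med 0.0583 rect ((456.4161376953125, -142.84524536132812), (44.05656051635742, 68.53974914550781), 75.32881164550781)
```

servo_tool --claw '[1,1,1,1,1,1,1,1,1,1]' --delta_pos '[[0,0,0],[0,0,0.02],[0,0,0.04],[0,0,0.06],[0,0,0.08],[0,0,0.092],[0,0,0.092],[0,0,0.092],[0,0,0.092],[0,0,0.092]]' --angular '[[0,0,0],[0,0,0],[0,0,0],[0,0,0],[0,0,0],[0,0,0],[0,0,0],[0,0,0],[0,0,0],[0,0,0]]'

```text
clock: 8.7
eef_pos: [0.4579, -0.1432, 0.0283]
ee_rot: [0.0, 0.125, 0.992, -0.0]
force: [-0.2, -1.5, -0.3]
gripper_width: 0.0913
finger_force: 0.0
```

servo_tool --claw '[-1,-1,-1,-1,-1,-1,-1,-1,-1,-1]' --delta_pos '[[0,0,0],[0,0,0],[0,0,0],[0,0,0],[0,0,0],[0,0,0],[0,0,0],[0,0,0],[0,0,0],[0,0,0]]' --angular '[[0,0,0],[0,0,0],[0,0,0],[0,0,0],[0,0,0],[0,0,0],[0,0,0],[0,0,0],[0,0,0],[0,0,0]]'

```text
clock: 9.7
eef_pos: [0.4577, -0.1432, 0.0281]
ee_rot: [-0.0, 0.125, 0.992, -0.0]
force: [-0.1, -0.4, 0.6]
gripper_width: 0.0437
finger_force: 30.0
```

It's gripped at 43.7 mm with 30 N. I'll lift it and check.

servo_tool --claw '[-1,-1,-1,-1,-1,-1,-1,-1,-1,-1]' --delta_pos '[[0,0,-0.02],[0,0,-0.05],[0,0,-0.1],[0,0,-0.2],[0,0,-0.3],[0,0,-0.4],[0,0,-0.5],[0,0,-0.6],[0,0,-0.6],[0,0,-0.6]]' --angular '[[0,0,0],[0,0,0],[0,0,0],[0,0,0],[0,0,0],[0,0,0],[0,0,0],[0,0,0],[0,0,0],[0,0,0]]'

```text
clock: 10.7
eef_pos: [0.4579, -0.1432, 0.179]
ee_rot: [0.001, 0.125, 0.992, -0.0]
force: [-0.4, -0.3, -1.2]
gripper_width: 0.0437
finger_force: 30.0
```

Run:
```python
from h import *
s=arm.observe();print(s['eef_pos'],s['gripper_width'],s['finger_force'])
c,T=cam('wrist',s);im,d=arm.get_image('wrist');P=cloud(c,T,d);R=rot(s['ee_rot']);L=(P-s['eef_pos'])@R
b=abs(P[...,0]-.456)+abs(P[...,1]+.142)
m=box(P,.40,.52,-.20,-.09);print(np.histogram(P[m][:,2],bins=np.arange(0,.2,.006))[0])
Q=rect(P,m,.038,.052)   # next slab
G=(abs(L[...,0])<.045)&(abs(L[...,1])<.021)&(L[...,2]>-.05)&(L[...,2]<0)
rect((P-s['eef_pos'])@R,G,-.05,0.0)
im2,d2=arm.get_image('side');P2=cloud(*cam('side'),d2)
rect(P2,box(P2,.40,.52,-.20,-.09),.04,.053)
cv2.imwrite('pics/l1.png',np.vstack([im[150:],cv2.resize(im2[200:310,230:390],(509,350))[:, :].copy() if 0 else cv2.resize(im2[200:287,230:390],(640,348))]))
go([.577,.161,.20],np.radians(81.2))
```

```text
[ 0.45792648 -0.14322526  0.17904803] 0.04365530172871979 29.998746514320374
[2800  776    8   26   29  120   30 1959   30    0    0    0    0    0
    0    0    0    0    0    0    0    0    0    0    0    0    0    0
    0    0    0    0    0]
2002 z med 0.0463 rect ((443.5862731933594, -140.89004516601562), (43.89094924926758, 47.85795974731445), 78.08026123046875)
7426 z med -0.0302 rect ((8.486719131469727, 0.0058612823486328125), (54.608978271484375, 41.97518539428711), 0.01460321992635727)
284 z med 0.0471 rect ((454.2316589355469, -143.509033203125), (49.5512580871582, 64.71724700927734), 76.01880645751953)
pos [-0.1616  1.2969 -0.0892] ang [ 0.0001 -0.0008 -0.0934] j6 -1.671
```

View pics/l1.png

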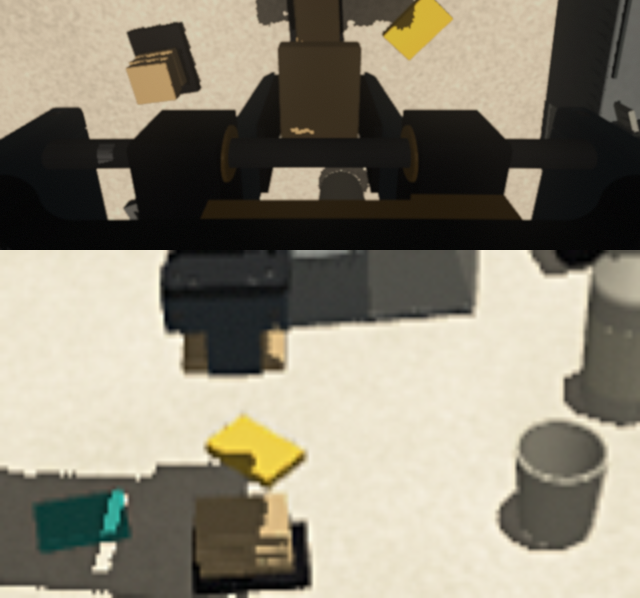

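One slab is held, the stack below it is intact (top at z 0.046), and the stack's next slab is in place. I'll find the nose and guides from the saved wrist depth before placing.

Run:
```python
from h import *
np.set_printoptions(precision=1,suppress=True,linewidth=200)
f=np.load('pics/w1.npz');s={'eef_pos':f['p'],'ee_rot':f['q']};c,T=cam('wrist',s);P=cloud(c,T,f['d'])
a=np.radians(-8.8);o=np.array([.5337,.1676,0]);F=(P-o)@np.array([[np.cos(a),-np.sin(a),0],[np.sin(a),np.cos(a),0],[0,0,1]])*1000
m0=(F[...,0]>-70)&(F[...,0]<110)&(abs(F[...,1])<55)
for nm,m in [('deck',m0&(abs(F[...,2]-78.5)<4)),('tongue',m0&(abs(F[...,2]-92)<4)&(abs(F[...,1])<22)&(F[...,0]<40)),('guide+',m0&(abs(F[...,2]-94)<5)&(F[...,1]>22)&(F[...,0]>40)&(F[...,0]<88)),('guide-',m0&(abs(F[...,2]-94)<5)&(F[...,1]<-22)&(F[...,0]>40)&(F[...,0]<88)),('tab',m0&(F[...,2]>122)),('bar',m0&(abs(F[...,2]-106)<3)&(F[...,0]>60))]:
    Q=F[m];print(nm,len(Q),np.percentile(Q,[0.5,2,50,98,99.5],axis=0)[:,:2].T.ravel(),np.median(Q[:,2]))
for k in (38,39,40,42): print(k,(o+np.array([np.cos(a),np.sin(a),0])*k/1000)[:2].round(4)*1000)
p=o+np.array([np.cos(a),np.sin(a),0])*.0415
go([p[0],p[1],.16],np.radians(81.2)); go([p[0]-.06,p[1]-.06,.2],np.radians(81.2));go([p[0],p[1],.062],np.radians(81.2))
```

```text
deck 5096 [-57.5 -56.   21.5  88.   91.8 -49.2 -47.8   0.1  48.6  49.9] 78.51619616762952
tongue 542 [-40.1 -39.9 -12.9   1.3   1.8 -19.3 -18.6   0.6  19.8  20.3] 92.36287527219477
guide+ 92 [62.4 63.1 80.5 86.7 86.8 25.1 26.  33.8 49.3 49.4] 94.25769236787676
guide- 101 [ 62.2  62.5  80.2  86.3  87.  -49.3 -48.3 -33.4 -24.9 -22.8] 94.36421684893142
tab 48366 [-56.5 -54.6 -43.1  -5.1   2.  -54.6 -52.  -22.4  52.1  54.3] 493.8405315698326
bar 538 [ 85.4  85.7  91.3  97.6  98.2 -49.1 -47.9   0.2  47.8  49.3] 106.29156092883969
38 [571.3 161.8]
39 [572.2 161.6]
40 [573.2 161.5]
42 [575.2 161.2]
pos [-0.2  1.3  0.1] ang [ 0.  -0.  -0.1] j6 -1.671
pos [ 0.   1.  -0.1] ang [ 0.  -0.  -0.1] j6 -1.671
pos [-0.2  1.3  0.5] ang [ 0.  -0.  -0.1] j6 -1.671
```

servo_tool --claw '[-1,-1,-1,-1,-1,-1,-1,-1,-1,-1]' --delta_pos '[[0,0.05,-0.08],[0,0.15,-0.14],[-0.03,0.3,-0.14],[-0.06,0.45,-0.14],[-0.08,0.6,-0.14],[-0.1,0.75,-0.14],[-0.12,0.9,-0.14],[-0.14,1,-0.14],[-0.14,1,-0.14],[-0.14,1,-0.14]]' --angular '[[0,0,0],[0,0,-0.03],[0,0,-0.06],[0,0,-0.093],[0,0,-0.093],[0,0,-0.093],[0,0,-0.093],[0,0,-0.093],[0,0,-0.093],[0,0,-0.093]]'

```text
clock: 11.8
eef_pos: [0.5532, 0.0905, 0.212]
ee_rot: [-0.001, 0.076, 0.997, -0.0]
force: [-0.5, -0.8, -0.9]
gripper_width: 0.0436
finger_force: 30.0
```

Run:
```python
from h import *
go([.5747,.1614,.12],np.radians(81.2));go([.5747,.1614,.062],np.radians(81.2))
```

```text
pos [-0.0427  0.2937  0.3677] ang [-0.0006 -0.0019  0.0007] j6 -1.297
pos [-0.0431  0.2939  0.5997] ang [-0.0006 -0.0019  0.0007] j6 -1.297
```

servo_tool --claw '[-1,-1,-1,-1,-1,-1,-1,-1,-1,-1]' --delta_pos '[[-0.02,0.1,0],[-0.043,0.2,0],[-0.043,0.29,0],[-0.043,0.294,0.1],[-0.043,0.294,0.2],[-0.043,0.294,0.3],[-0.043,0.294,0.4],[-0.043,0.294,0.46],[-0.043,0.294,0.5],[-0.043,0.294,0.5]]' --angular '[[0,0,0],[0,0,0],[0,0,0],[0,0,0],[0,0,0],[0,0,0],[0,0,0],[0,0,0],[0,0,0],[0,0,0]]'

```text
clock: 12.8
eef_pos: [0.5751, 0.1607, 0.0872]
ee_rot: [-0.001, 0.077, 0.997, -0.0]
force: [0.5, -0.1, 0.7]
gripper_width: 0.0439
finger_force: 30.0
```

Run:
```python
from h import *
np.set_printoptions(precision=1,suppress=True,linewidth=200)
s=arm.observe();c,T=cam('wrist',s);im,d=arm.get_image('wrist');P=cloud(c,T,d);cv2.imwrite('pics/p1.png',im)
L=(P-s['eef_pos'])@rot(s['ee_rot'])
rect(L,(abs(L[...,0])<.045)&(abs(L[...,1])<.021),-.04,-.02)
go([.5747,.1614,.062],np.radians(81.2))
```

```text
7406 z med -0.0302 rect ((8.569145202636719, -0.0025768280029296875), (41.92922592163086, 54.5772590637207), 89.97297668457031)
pos [0.  0.  0.1] ang [-0. -0. -0.] j6 -1.183
```

View pics/p1.png

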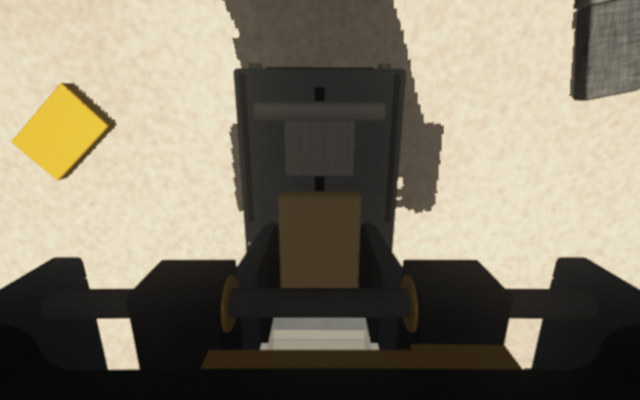

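The held slab (320,240) is centred and in line with the slide, whose nose is at (320,177). I'll lower it and open only part-way.

servo_tool --claw '[-1,-1,-1,-1,-1,-1,-1,-1,-1,-1]' --delta_pos '[[0,0.002,0.02],[0,0.002,0.04],[0,0.002,0.06],[0,0.002,0.08],[0,0.002,0.09],[0,0.002,0.1],[0,0.002,0.1],[0,0.002,0.1],[0,0.002,0.1],[0,0.002,0.1]]' --angular '[[0,0,0],[0,0,0],[0,0,0],[0,0,0],[0,0,0],[0,0,0],[0,0,0],[0,0,0],[0,0,0],[0,0,0]]'

```text
clock: 13.85
eef_pos: [0.5759, 0.1618, 0.0633]
ee_rot: [0.0, 0.077, 0.997, 0.0]
force: [0.4, 0.3, -1.0]
gripper_width: 0.0436
finger_force: 30.0
```

servo_tool --claw '[0.3,0.3,0.3,0.3,0.3,0.3,0.3,0.3,0.3,0.3]' --delta_pos '[[0,0,0],[0,0,0],[0,0,0],[0,0,0],[0,0,0],[0,0,0],[0,0,-0.05],[0,0,-0.1],[0,0,-0.2],[0,0,-0.3]]' --angular '[[0,0,0],[0,0,0],[0,0,0],[0,0,0],[0,0,0],[0,0,0],[0,0,0],[0,0,0],[0,0,0],[0,0,0]]'

```text
clock: 14.85
eef_pos: [0.5758, 0.1618, 0.14]
ee_rot: [0.0, 0.077, 0.997, 0.0]
force: [0.7, -0.1, 0.2]
gripper_width: 0.0593
finger_force: 0.0
```

```bash
cat >> h.py <<'E'
A=np.radians(-8.8);O=np.array([.5337,.1676,0]);FR=np.array([[np.cos(A),-np.sin(A),0],[np.sin(A),np.cos(A),0],[0,0,1]])
def fw(x,y,z): return O+FR@np.array([x,y,z])
E
python3 - <<'E'
from h import *
for n in ['wrist','scene','side']:
    s=arm.observe();im,d=arm.get_image(n);c,T=cam(n,s);F=(cloud(c,T,d)-O)@FR
    m=(F[...,0]>-.005)&(F[...,0]<.08)&(abs(F[...,1])<.033)
    hsv=cv2.cvtColor(im,cv2.COLOR_BGR2HSV); m&=(hsv[...,1]>70)
    try: rect(F,m,.083,.097)
    except Exception as e: print(n,'none')
go(fw(-.085,0,.18),np.radians(81.2))
E
```

```text
4609 z med 0.0904 rect ((41.03404998779297, 1.0986042022705078), (44.05803680419922, 67.88623046875), 89.6739730834961)
184 z med 0.091 rect ((36.77394104003906, 3.3010902404785156), (52.49026107788086, 42.370155334472656), 5.655704021453857)
162 z med 0.0887 rect ((41.556640625, -0.8247909545898438), (66.88346862792969, 46.536216735839844), 0.28918319940567017)
pos [ 0.5144 -0.0047 -0.1588] ang [ 0.0015  0.0035 -0.0004] j6 -1.182
```

The slab lies flat at x about 40 mm, y about 1 mm, well aligned. I'll move behind the tab with the fingers shut.

servo_tool --claw '[0.3,0.3,-1,-1,-1,-1,-1,-1,-1,-1]' --delta_pos '[[0,0,-0.08],[0,0,-0.16],[0.1,0,-0.16],[0.22,0,-0.16],[0.36,0,-0.16],[0.46,0,-0.16],[0.52,-0.005,-0.16],[0.52,-0.005,-0.16],[0.52,-0.005,-0.16],[0.52,-0.005,-0.16]]' --angular '[[0,0,0],[0,0,0],[0,0,0],[0,0,0],[0,0,0],[0,0,0],[0,0,0],[0,0,0],[0,0,0],[0,0,0]]'

```text
clock: 16.0
eef_pos: [0.4482, 0.1804, 0.1783]
ee_rot: [0.0, 0.077, 0.997, 0.0]
force: [-0.3, -0.5, 0.5]
gripper_width: 0.0009
finger_force: 0.0
```

servo_tool --claw '[-1,-1,-1,-1,-1,-1,-1,-1,-1,-1]' --delta_pos '[[0,0,0.06],[0,0,0.12],[0,0,0.2],[0,0,0.28],[0,0,0.34],[0,0,0.4],[0,0,0.43],[0,0,0.43],[0,0,0.43],[0,0,0.43]]' --angular '[[0,0,0],[0,0,0],[0,0,0],[0,0,0],[0,0,0],[0,0,0],[0,0,0],[0,0,0],[0,0,0],[0,0,0]]'

```text
clock: 17.0
eef_pos: [0.4478, 0.1806, 0.0713]
ee_rot: [0.0, 0.077, 0.997, 0.0]
force: [-0.6, -0.8, 0.1]
gripper_width: 0.0006
finger_force: 0.0
```

Run:
```python
from h import *
s=arm.observe();print(((s['eef_pos']-O)@FR).round(4),s['gripper_width'],s['force'])
im,d=arm.get_image('wrist');c,T=cam('wrist',s);F=(cloud(c,T,d)-O)@FR
q=F[(F[...,0]>-.06)&(F[...,0]<-.02)&(abs(F[...,1])<.035)&(F[...,2]>.1)&(F[...,2]<.131)];print(np.percentile(q,[2,50,98],axis=0).round(4) if len(q) else 'no tab')
go(fw(-.058,0,.073),np.radians(81.2));go(fw(.036,0,.073),np.radians(81.2))
```

```text
[-0.0869 -0.0003  0.0713] 0.000582078235609897 [-0.55678751 -0.8366097   0.07170031]
[[-0.0414 -0.0043  0.1019]
 [-0.0405 -0.0004  0.1139]
 [-0.0396  0.0029  0.1173]]
pos [-0.1158  0.0012 -0.0066] ang [ 0.0005  0.001  -0.0004] j6 -1.082
pos [-0.4918  0.0013 -0.0062] ang [ 0.0005  0.001  -0.0004] j6 -1.082
```

servo_tool --claw '[-1,-1,-1,-1,-1,-1,-1,-1,-1,-1]' --delta_pos '[[-0.05,0,0],[-0.1,0,0],[-0.12,0,0],[-0.14,0,0],[-0.165,0,0],[-0.19,0,0],[-0.215,0,0],[-0.24,0,0],[-0.27,0,0],[-0.3,0,0]]' --angular '[[0,0,0],[0,0,0],[0,0,0],[0,0,0],[0,0,0],[0,0,0],[0,0,0],[0,0,0],[0,0,0],[0,0,0]]'

```text
clock: 18.05
eef_pos: [0.5207, 0.1687, 0.0704]
ee_rot: [-0.001, 0.077, 0.997, -0.0]
force: [-8.4, 0.7, 6.7]
gripper_width: -0.0001
finger_force: 3.8
```

servo_tool --claw '[-1,-1,-1,-1,-1,-1,-1,-1,-1,-1]' --delta_pos '[[-0.02,0,0],[-0.04,0,0],[-0.06,0,0],[-0.08,0,0],[-0.1,0,0],[-0.12,0,0],[-0.14,0,0],[-0.16,0,0],[-0.16,0,0],[-0.16,0,0]]' --angular '[[0,0,0],[0,0,0],[0,0,0],[0,0,0],[0,0,0],[0,0,0],[0,0,0],[0,0,0],[0,0,0],[0,0,0]]'

```text
clock: 19.05
eef_pos: [0.56, 0.1625, 0.0703]
ee_rot: [-0.001, 0.077, 0.997, -0.0]
force: [-7.7, 0.5, 5.2]
gripper_width: 0.0002
finger_force: 3.6
```

Run:
```python
from h import *
s=arm.observe();print(((s['eef_pos']-O)@FR).round(4),s['force']@FR)
```

```text
[ 0.0268 -0.001   0.0703] [-7.71309774 -0.70740433  5.21859181]
```

servo_tool --claw '[-1,-1,-1,-1,-1,-1,-1,-1,-1,-1]' --delta_pos '[[-0.01,0,0],[-0.02,0,0],[-0.03,0,0],[-0.04,0,0],[-0.045,0,0],[-0.05,0,0],[-0.055,0,0],[-0.06,0,0],[-0.06,0,0],[-0.06,0,0]]' --angular '[[0,0,0],[0,0,0],[0,0,0],[0,0,0],[0,0,0],[0,0,0],[0,0,0],[0,0,0],[0,0,0],[0,0,0]]'

```text
clock: 20.05
eef_pos: [0.5743, 0.1603, 0.0702]
ee_rot: [-0.001, 0.077, 0.997, -0.0]
force: [-10.9, 0.0, 6.0]
gripper_width: 0.0007
finger_force: 4.8
```

Run:
```python
from h import *
s=arm.observe();print(((s['eef_pos']-O)@FR).round(4),s['force']@FR)
```

```text
[ 0.0413 -0.001   0.0702] [-10.80392149  -1.66449236   5.95567295]
```

servo_tool --claw '[-1,-1,-1,-1,-1,-1,-1,-1,-1,-1]' --delta_pos '[[-0.002,0,0],[-0.004,0,0],[-0.006,0,0],[-0.008,0,0],[-0.01,0,0],[-0.012,0,0],[-0.012,0,0],[-0.012,0,0],[-0.012,0,0],[-0.012,0,0]]' --angular '[[0,0,0],[0,0,0],[0,0,0],[0,0,0],[0,0,0],[0,0,0],[0,0,0],[0,0,0],[0,0,0],[0,0,0]]'

```text
clock: 21.05
eef_pos: [0.5743, 0.1601, 0.0702]
ee_rot: [-0.004, 0.077, 0.997, -0.001]
force: [-32.8, 6.9, 26.7]
gripper_width: 0.0006
finger_force: 16.8
```

Run:
```python
from h import *
s=arm.observe();print(((s['eef_pos']-O)@FR).round(4),s['force']@FR)
```

```text
[ 0.0413 -0.0012  0.0702] [-33.43562352   1.77810972  26.7332439 ]
```

The slide is at its stop: the force jumped to 33 N and it didn't move any further. I'll back off so the slide springs out.

servo_tool --claw '[-1,-1,-1,-1,-1,-1,-1,-1,-1,-1]' --delta_pos '[[0.02,0,0],[0.06,0,0],[0.12,0,0],[0.18,0,0],[0.24,0,0],[0.3,0,0],[0.36,0,0],[0.42,0,0],[0.48,0,0],[0.54,0,0]]' --angular '[[0,0,0],[0,0,0],[0,0,0],[0,0,0],[0,0,0],[0,0,0],[0,0,0],[0,0,0],[0,0,0],[0,0,0]]'

```text
clock: 22.05
eef_pos: [0.4445, 0.1811, 0.0709]
ee_rot: [0.0, 0.077, 0.997, 0.0]
force: [-0.0, 0.8, 1.2]
gripper_width: 0.0003
finger_force: 0.0
```

servo_tool --claw '[-1,-1,-1,-1,-1,-1,-1,-1,-1,-1]' --delta_pos '[[0,0,0],[0,0,-0.1],[0,0,-0.25],[0,0,-0.4],[0,0,-0.55],[0,0,-0.7],[0,0,-0.85],[0,0,-1],[0,0,-1],[0,0,-1]]' --angular '[[0,0,0],[0,0,0],[0,0,0],[0,0,0],[0,0,0],[0,0,0],[0,0,0],[0,0,0],[0,0,0],[0,0,0]]'

```text
clock: 23.05
eef_pos: [0.4457, 0.1809, 0.3212]
ee_rot: [0.001, 0.077, 0.997, 0.0]
force: [0.5, -0.7, 0.3]
gripper_width: 0.0001
finger_force: 0.0
```

Run:
```python
from h import *
np.set_printoptions(precision=4,suppress=True)
for n in ['scene','wrist','side']:
    s=arm.observe();im,d=arm.get_image(n);c,T=cam(n,s);F=(cloud(c,T,d)-O)@FR;cv2.imwrite(f'pics/e_{n}.png',im)
    q=F[(F[...,0]>-.06)&(F[...,0]<.07)&(abs(F[...,1])<.033)&(F[...,2]>.12)&(F[...,2]<.135)];print(n,np.percentile(q,[2,50,98],axis=0)[:,0] if len(q) else 'no tab')
    for m in arm.mark_of(n,'long_top')[:4]:
        P=T[:3,:3]@np.array(m['position'])+T[:3,3]; print(round(m['conf'],2),(P-O)@FR)
print(s['eef_pos'])
a=cv2.imread('pics/e_side.png')[150:240,230:370];b=cv2.imread('pics/e_scene.png')[150:260,320:430]
cv2.imwrite('pics/end.png',np.hstack([cv2.resize(a,(400,300)),cv2.resize(b,(300,300))]))
```

```text
scene [-0.0391 -0.0333 -0.03  ]
0.79 [-0.0119 -0.2073  0.0014]
0.53 [-0.15   -0.2708  0.0054]
wrist [-0.0403 -0.0377 -0.0327]
0.84 [-0.1534 -0.2662  0.0014]
side [-0.0387 -0.035  -0.0312]
0.57 [-0.1514 -0.2694  0.0064]
0.5 [-0.0152 -0.2075  0.0015]
0.25 [-0.0387  0.0078  0.1041]
[0.4447 0.1806 0.3193]
```

View pics/end.png

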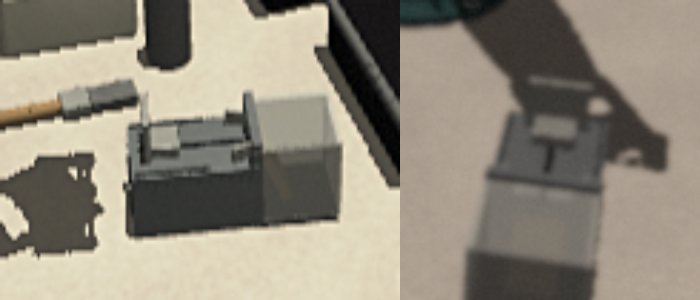

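The slide is fully out and the deck is empty. A tan shape shows through the clear hopper in both views: (275,180) on the left and (535,240) on the right. I'll take one contrast-enhanced look before handing in.

Run:
```python
from h import *
o=[]
for n,k in [('side',(165,225,300,360)),('scene',(205,270,330,410))]:
    im,d=arm.get_image(n);a=im[k[0]:k[1],k[2]:k[3]]
    hsv=cv2.cvtColor(a,cv2.COLOR_BGR2HSV); hsv[...,1]=np.clip(hsv[...,1].astype(int)*2,0,255)
    b=cv2.cvtColor(hsv,cv2.COLOR_HSV2BGR); o.append(cv2.resize(cv2.normalize(b,None,0,255,cv2.NORM_MINMAX),(390,390),interpolation=cv2.INTER_CUBIC))
    c,T=cam(n)
    for h in (.008,.02): print(n,[tuple((proj(c,T,fw(x,y,h))[0]-[k[2],k[0]]).round()*np.array([390/(k[3]-k[2]),390/(k[1]-k[0])]).round(1)) for x,y in [(.098,-.045),(.186,-.045),(.186,.045),(.098,.045)]])
cv2.imwrite('pics/end2.png',np.hstack(o))
```

```text
side [(np.float64(136.5), np.float64(325.0)), (np.float64(299.0), np.float64(312.0)), (np.float64(273.0), np.float64(214.5)), (np.float64(117.0), np.float64(227.5))]
side [(np.float64(136.5), np.float64(305.5)), (np.float64(299.0), np.float64(292.5)), (np.float64(273.0), np.float64(201.5)), (np.float64(117.0), np.float64(214.5))]
scene [(np.float64(102.9), np.float64(246.0)), (np.float64(73.5), np.float64(390.0)), (np.float64(264.6), np.float64(426.0)), (np.float64(279.3), np.float64(276.0))]
scene [(np.float64(102.9), np.float64(222.0)), (np.float64(73.5), np.float64(366.0)), (np.float64(269.5), np.float64(402.0)), (np.float64(284.20000000000005), np.float64(252.0))]
```

View pics/end2.png

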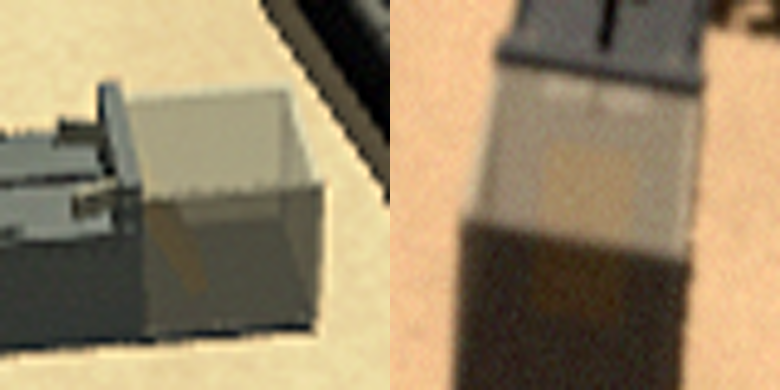

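The slab is inside the hopper, nose down on the floor and leaning on the near wall. The centre of its underside is at roughly x 110 mm and z 35–40 mm, within limits, and the slide is out.

```bash
python3 -c "
from rig import arm
print(arm.observe()['clock'],arm.job_done())"
```

```text
the job is handed in; nothing more can be done
23.45 None
```

I handed the job in at 23.45 s: the top long slab is in the hopper, leaning on its near wall, the slide is fully back out, and in the pictures taken after the lift the other slabs looked in place; the judge's result was not shown.

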